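# Set the carved panel on the tilting carving stand

### The arm

A 6-joint arm with a two-finger parallel gripper is mounted at the origin on the work surface. World frame = base frame: x ahead of the robot, y to its left, z up, the work surface at z = 0. Lengths are in m, angles in rad, forces in N, time in s.
With the tool pointing down it reaches from about 0.35 to 0.775 m from the base axis. Payload 7.3 kg.
Tool frame: the origin (TCP) lies between the finger pads; the fingertips stand 17 mm ahead of it and the grasp point (between the pads) lies 2 mm behind it; z points along the fingers, y is the line along which they close (so a half turn about z gives the same grasp; the last joint's range is limited). The gripper opens to 92 mm and grips with 3 to 60 N. Pads are 19 mm wide; open, the fingers measure 130 mm over their backs; the gripper's body (75 mm by 190 mm) begins 47 mm behind the grasp point.
Start: joints at [1.029, 0.342, 1.524, -0, 1.275, -0.146], TCP at [0.202, 0.484, 0.244] pointing down, gripper open.
Joint ranges: [-2.53, 2.53], [-0.77, 2.02], [0.04, 2.7], [-1, 4.14], [0.28, 2.66], [-3.11, 3.11]. Speed limits (rad/s): [2.57, 2.57, 3.14, 3.14, 3.14, 3.14].

### API

Orientations are given as [roll, pitch, yaw] about the fixed x, y, z axes, in that order (R = Rz(yaw) Ry(pitch) Rx(roll)).
In Python, from cell import robot, optics gives the robot as it stands.
- The arm moves only by the tool play_rows, never from a script. Its argument "rows" is a list of rows, each a list of 7 numbers: the shift along the tool's x, y, z in cm, then the turn, a rotation vector about the tool's x, y, z in rad, then the opening, from 0 (shut) to 1 (fully open). In form: [[tx, ty, tz, wx, wy, wz, grip], ...]. A call has 1 to 20 rows; each row is the pose to reach, as a shift and turn from the pose commanded when the call began, along the tool's axes at that moment; what a row does not reach only later rows make up. A row lasts 1/10 s, in which the tool goes at most 50 mm and 8.59 degrees, less where a joint would pass 70% of its speed; a pose out of reach is approached as far as the arm can. A call with a gripper value outside its range is refused whole. The fingers move at their own pace and stop on an object; "squeeze" is the grip in N (left out, the last holds). Time passes only in rows, so rows that repeat a pose let the fingers close. It gives the time, the measured TCP pose, the force, the opening and the grip force at its end, in the units of the state.
- robot.observe(): the state, without advancing time (a new reading comes with each control period).
- optics.read_camera(name): name is "scene" or "top" or "wrist"; returns (picture, depth): 400x640x3 uint8, red, green, blue; 400x640 float32, m along the optical axis (not along the pixel's ray), 0 where there is no reading.
- optics.camera_model(name): a dict with "fx", "fy", "cx", "cy" (pixels), "origin" and "rotation" of the camera in the world; the wrist camera has in their place "tool_from_camera" (4x4, takes a point from camera to tool coordinates, whose origin is the TCP and whose axes are the flange's). Camera axes: x right, y up, looking along -z (the intrinsics and any distortion apply to the point x, -y, -z); pixel columns grow to the right and rows downward; lengths in m; the calibration is good to about 2 mm. The wrist camera is an equidistant fisheye: a pixel r from the principal point sees the ray r / f radians off the axis. A picture is of the moment at which its call begins: read the wrist's pose just before it. camera_model takes no time and is no camera call.
- robot.hand_in(): hands the job in; it is judged then, once.
The state is a dict: "time": time; "qpos": joint angles; "qvel": joint speeds; "joint_efforts": joint torques, N m; "tool_pos": TCP position; "tool_rot": TCP orientation; "contact_force": force on the tool from outside, world axes, zero at the start; "torque": the same for the moment, N m; "opening": finger opening in m; "grip_force": force on a finger pad.
Only numpy, scipy, OpenCV 4.12 (cv2) and the standard library are available. Lean on these libraries where they do the work, as an engineer would, in place of code of your own. Each camera call takes 0.05 s, during which the arm holds its last target. There are 200 camera calls.

### The job

Press the raised leaf of the carving stand down flat, bring the carved panel from the shelf beside it onto the flat leaf until its edge sits squarely against the ledge, centred across the narrow leaf. Then tilt the leaf up to 30 degrees and let go, so that it stays there with the panel resting on it against the ledge. Do not let the panel fall, and leave the other things on the bench where they are.

Things in the scene. Friction and masses are not known exactly. Their poses are not given: they have to be found in the camera images.
- stand: Low wooden carving stand, fixed. Origin on the bench under the slit between its halves. To its -y a level shelf, 190 mm wide (x), 250 mm long (y -250 to 0), top 80 mm above the bench. To its +y the tilting leaf, 100 mm wide (x), y 3 to 223 mm when flat. The leaf's hinge axis is parallel to the stand's x at y = +223 mm, 77 mm above the bench, in the plane of the leaf's upper face.
- leaf (a joint): Leaf angle, rad: 0 = flat on its stop, upper face 77 mm above the bench (3 mm below the shelf); grows as the free edge (next to the shelf) rises, up to 1.2. The friction hinge (about 1.6 N m) stays where it is left, also under the panel. Leaf 14 mm thick.
- ledge (a point): Point on the leaf's upper face, mid-width, at the foot of the ledge's inner face. The ledge is a bar 20 mm thick, 25 mm high, across the leaf's hinge end; the point is 20 mm from the hinge axis. It turns with the leaf: x along the ledge (stand's x), y in the leaf's face towards the hinge, z out of the face. The panel goes on its -y side.
- rod (a point): Grip point on the steel rod that moves the leaf: bare, round, 14 mm in diameter, parallel to the hinge, sticking out of the leaf's -x side from x = -50 to -125 mm. The point is on the rod's axis at x = -100 mm, 170 mm from the hinge axis along the leaf, 9 mm below its upper face. Turns with the leaf.
- panel: Carved wooden panel with a rosette and border in low relief, 150 (its x) x 110 (its y) x 22 mm, relief up to 9 mm more; about 0.3 kg. Origin at the centre of its underside, z up. Starts on the shelf, long sides roughly along the stand's x. Wider than the leaf: overhangs it by 25 mm each side when centred.
- blank: Plain uncarved board lying on the bench, 120 x 180 x 22 mm; origin at the centre of its underside. Leave alone.
- mallet: Turned wooden mallet standing on its head, 86 mm in diameter, 222 mm high; origin at the centre of its underside. Leave alone.
- gouge_a: Wood gouge lying on the bench, 220 mm long along its x, 24 mm high; origin under its middle. Leave alone.
- gouge_b: Wood gouge lying on the bench, 190 mm long along its x, 24 mm high; origin under its middle. Leave alone.
- glue: White glue bottle, 50 mm in diameter, 130 mm high, standing; origin at the centre of its underside. Leave alone.
- flask: Dark metal drinking flask, 68 mm in diameter, 220 mm high, standing; origin at the centre of its underside. Leave alone.
- jar: White cup, 70 mm in diameter, 70 mm high, standing; origin at the centre of its underside. Leave alone.
- offcut: Small dark wood offcut, 90 x 35 x 30 mm; origin at the centre of its underside. Leave alone.
Mind the look-alikes: they are no part of the job. What is shaped like the panel but green or yellow is not meant.

How it is judged:
By the outcome, as a careful person would: the job done as asked, in the order asked, and still so for the second after the job is handed in, with the robot touching nothing.
It also fails if it takes over 72 s, if anything falls off the work surface, if the arm or the gripper's body presses on something with over 40 N, if the wrist force passes 120 N, or if a joint passes its speed limit or range.

## Working session

There is one attempt and no reset: what is moved stays moved. The work goes in short steps, Python scripts to look and compute and a tool call to move; the robot and the scene stay as the last step left them, time stands still between calls to the robot, and variables do not carry over. Pictures are saved under pics/ and viewed, at most 12 in all, crops included, and the job is handed in when it is done.

Besides the shell and the picture viewer there is one more tool, called after "Call:" by a JSON object that holds its "method" and its "body", one argument or row to a line. play_rows: Moves the arm, as the interface text tells. Its arguments: {"type":"object","properties":{"rows":{"type":"array"},"squeeze":{"type":"number"}},"required":["rows"]}

```bash
ls; mkdir -p pics
python3 - <<'E'
from cell import robot, optics
import cv2, numpy as np
for n in ("scene","top"):
    p,d=optics.read_camera(n); cv2.imwrite(f"pics/{n}0.png",p[...,::-1]); np.savez(f"pics/{n}0.npz",p=p,d=d)
    print(n,optics.camera_model(n))
print(optics.camera_model("wrist"))
print(robot.observe())
E
```

```text
pics
scene {'fx': 443.1528303868954, 'fy': 443.1528303868954, 'cx': 317.32214503197264, 'cy': 194.90772917000203, 'origin': array([0.81839306, 0.64118792, 1.18253335]), 'rotation': array([ 0.5871622 , -0.00537666,  2.65734166])}
top {'fx': 510.833266630751, 'fy': 510.833266630751, 'cx': 324.06051279750176, 'cy': 203.24106319703253, 'origin': array([0.36369403, 0.01002867, 1.95567398]), 'rotation': array([ 0.07400381, -0.0140848 , -1.58796688])}
{'fx': 309.70691628693146, 'fy': 309.70691628693146, 'cx': 318.8682234631404, 'cy': 202.35680564629143, 'tool_from_camera': array([[-7.30057990e-04,  9.67956336e-01,  2.51117500e-01,
         6.65277488e-02],
       [ 9.99999089e-01,  9.91731229e-04, -9.15488571e-04,
        -7.24392654e-04],
       [-1.13519403e-03,  2.51116603e-01, -9.67956178e-01,
        -1.41050716e-01],
       [ 0.00000000e+00,  0.00000000e+00,  0.00000000e+00,
         1.00000000e+00]])}
{'time': 0.1, 'qpos': array([ 1.02896767e+00,  3.42606525e-01,  1.52491626e+00, -1.10269781e-05,
        1.27537878e+00, -1.46012809e-01]), 'qvel': array([-0.0020029 , -0.00263394, -0.00089434, -0.00016209,  0.00098739,
        0.00067823]), 'joint_efforts': array([ 9.72886191e-04, -4.32004201e+01, -2.44694334e+01,  7.18441280e-02,
        5.27125492e-02, -3.74971717e-05]), 'tool_pos': array([0.20223466, 0.48412466, 0.24314041]), 'tool_rot': array([-3.14029613e+00, -1.80007180e-04,  2.74577991e+00]), 'contact_force': array([ 0.31008334,  0.51839072, -0.42630947]), 'torque': array([-0.09576559, -0.07226479, -0.00604157]), 'grip_force': 0.0, 'opening': 0.09153703395521307}
```

View pics/scene0.png

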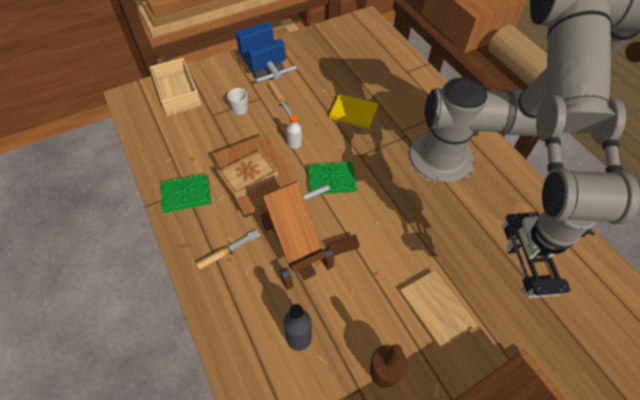

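View pics/top0.png

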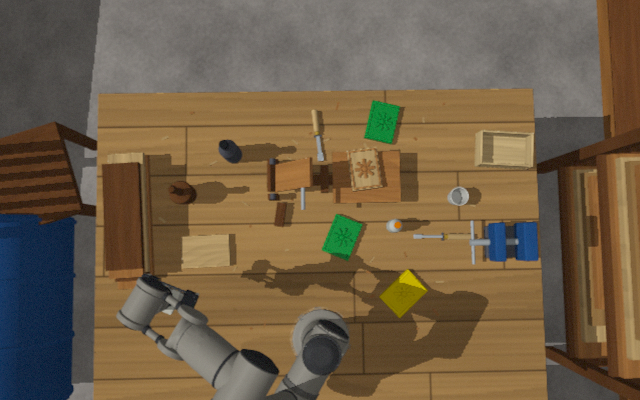

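Top view: the base is at (322,335), the shelf at (367,176) with the panel at (365,169), the raised leaf at (293,175), its rod near (303,197) and the hinge at (272,178). Stand y runs roughly along world +y. Green and yellow decoys are elsewhere.

```bash
cat > h.py <<'E'
import numpy as np, cv2
from cell import robot, optics
from scipy.spatial.transform import Rotation as Ro
def ray(name,uv):
    c=optics.camera_model(name); u,v=np.asarray(uv,float).T
    d=np.stack([(u-c['cx'])/c['fx'],-(v-c['cy'])/c['fy'],-np.ones_like(u)],-1)
    return c['origin'],d@Ro.from_euler('xyz',c['rotation']).as_matrix().T
def cloud(name,d):
    v,u=np.mgrid[:400,:640]; o,r=ray(name,np.stack([u.ravel(),v.ravel()],-1))
    return (o+r*d.reshape(-1,1)).reshape(400,640,3)
def plane(name,uv,z):
    o,r=ray(name,uv); return o+r*((z-o[2])/r[:,2])[:,None]
E
python3 - <<'E'
from h import *
for n in("top","scene"):
    f=np.load(f"pics/{n}0.npz");c=cloud(n,f['d'])
    z=c[...,2]; ok=f['d']>0
    reg=ok&(c[...,0]>.3)&(c[...,0]<.75)&(c[...,1]>-.4)&(c[...,1]<.4)
    print(n,"bench z",np.median(z[ok&(c[...,0]>.3)&(c[...,0]<.8)&(abs(c[...,1])<.6)]))
    m=(reg&(abs(z-.08)<.008)).astype(np.uint8)
    k,l,s,ce=cv2.connectedComponentsWithStats(cv2.morphologyEx(m,cv2.MORPH_OPEN,np.ones((3,3))))
    for i in range(1,k):
        if s[i,4]>150:
            P=c[l==i][:,:2].astype(np.float32); print('shelf z',s[i],cv2.minAreaRect(P))
    m=(reg&(z>.095)&(z<.125)).astype(np.uint8)
    k,l,s,ce=cv2.connectedComponentsWithStats(m)
    for i in range(1,k):
        if s[i,4]>100:
            P=c[l==i].astype(np.float32); print('95-125',s[i],cv2.minAreaRect(P[:,:2].copy()),P.mean(0))
im=cv2.imread("pics/top0.png"); cv2.imwrite("pics/tc.png",cv2.resize(im[130:240,250:420],None,fx=4.5,fy=4.5,interpolation=2))
im=cv2.imread("pics/scene0.png"); cv2.imwrite("pics/sc.png",cv2.resize(im[125:295,190:370],None,fx=3.5,fy=3.5,interpolation=2))
E
```

```text
top bench z 0.002181972094537854
shelf z [362 151  39  52 936] ((0.5984779596328735, -0.23129379749298096), (0.1427098959684372, 0.19110676646232605), 88.97352600097656)
shelf z [333 152  16  22 206] ((0.6528128981590271, -0.08222953975200653), (0.08041398227214813, 0.056126512587070465), 1.5624977350234985)
shelf z [333 171  28  32 498] ((0.5629328489303589, -0.10258592665195465), (0.09986180812120438, 0.11576586961746216), 89.14125061035156)
95-125 [ 347  147   36   44 1128] ((0.6257688999176025, -0.16908952593803406), (0.15131132304668427, 0.11107281595468521), 6.817425727844238) [ 0.6250954  -0.16852802  0.10355169]
95-125 [267 163  17  29 346] ((0.5967453122138977, 0.15832260251045227), (0.10120748728513718, 0.060057513415813446), 1.2046222686767578) [0.59762716 0.15954044 0.10595128]
scene bench z 0.0015709445601814753
shelf z [ 214  133   82   80 2110] ((0.5971937775611877, -0.17759115993976593), (0.19107258319854736, 0.2542189955711365), 0.11591077595949173)
95-125 [ 218  149   61   47 1486] ((0.6241015195846558, -0.16856659948825836), (0.15179140865802765, 0.1146601140499115), 6.730920791625977) [ 0.62646294 -0.16446863  0.10317727]
95-125 [283 235  43  36 817] ((0.5966190695762634, 0.15845690667629242), (0.10160081833600998, 0.06263544410467148), 0.5718344449996948) [0.5985471  0.15715845 0.10699624]
```

View pics/tc.png

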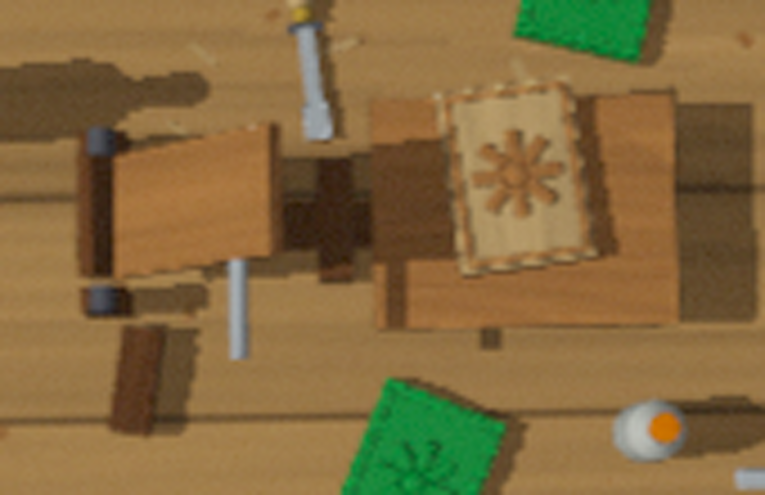

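Run:
```python
from h import *
for n in("top","scene"):
    f=np.load(f"pics/{n}0.npz");c=cloud(n,f['d']); ok=f['d']>0
    x,y,z=c[...,0],c[...,1],c[...,2]
    m=ok&(x>.56)&(x<.635)&(y>.02)&(y<.135)&(z>.08)
    P=c[m]; a=np.polyfit(P[:,1],P[:,2],1); r=P[:,2]-np.polyval(a,P[:,1])
    A=np.c_[P[:,:2],np.ones(len(P))]; co=np.linalg.lstsq(A,P[:,2],rcond=None)[0]
    print(n,len(P),"leaf deg",np.degrees(np.arctan(-a[0])),'res',r.std(),"z=.077 at y",(.077-a[1])/a[0],'coef',co)
    # free edge
    L=ok&(x>.5)&(x<.7)&(y>-.06)&(y<.12)&(abs(z-np.polyval(a,y))<.008)&(z>.1)
    Q=c[L]; print('leaf y',Q[:,1].min(),Q[:,1].max(),'zmax',Q[:,2].max(),'x',np.percentile(Q[:,0],[2,98]))
    R=ok&(x>.43)&(x<.53)&(y>-.06)&(y<.12)&(z>.06); Q=c[R]; print('rod',len(Q),np.median(Q,0),Q.min(0),Q.max(0))
    S=ok&(abs(z-.08)<.008)&(y<-.04)&(y>-.35)&(x>.45)&(x<.75)
    print('shelf',cv2.minAreaRect(c[S][:,:2].astype(np.float32)))
    # shelf -x edge orientation
    Q=c[S]; b=np.arange(-.28,-.06,.02); e=[(yy+.01,np.percentile(Q[(Q[:,1]>yy)&(Q[:,1]<yy+.02),0],1)) for yy in b]
    print('edge slope deg',np.degrees(np.polyfit(*np.array(e).T,1)[0]))
    O=ok&(z>.135)&(x>.35)&(x<.85)&(y>-.4)&(y<.3); 
    k,l,s,ce=cv2.connectedComponentsWithStats(O.astype(np.uint8))
    print('tall',[(c[l==i].mean(0).round(3),c[l==i][:,2].max().round(3)) for i in range(1,k) if s[i,4]>20])
```

```text
top 666 leaf deg 49.415316633994244 res 0.005050002664553472 z=.077 at y 0.17318195937488798 coef [ 0.00297019 -1.16732077  0.27738606]
leaf y 0.022142053901313387 0.11990587655911672 zmax 0.25221469298268406 x [0.52632474 0.64500715]
rod 86 [0.50581656 0.05200765 0.20487463] [ 0.47373438 -0.05990995  0.06337896] [0.52959464 0.06205651 0.22015916]
shelf ((0.5984736680984497, -0.17750628292560577), (0.1910693198442459, 0.2501210868358612), 0.0896027460694313)
edge slope deg 0.15481093875912968
tall [(array([0.697, 0.296, 0.143]), np.float64(0.155)), (array([0.589, 0.068, 0.199]), np.float64(0.254))]
scene 1683 leaf deg 50.09836697711916 res 0.003653896916375998 z=.077 at y 0.17166283569442153 coef [ 0.00736836 -1.19596364  0.27789255]
leaf y 0.026381492279498486 0.11995536258772821 zmax 0.24881183250826322 x [0.53000776 0.64566831]
rod 107 [0.50139863 0.05824555 0.20773946] [0.47244727 0.04955413 0.19816337] [0.52965906 0.06389896 0.21379267]
shelf ((0.60235995054245, -0.17802205681800842), (0.2032134085893631, 0.2532974183559418), 0.7710475325584412)
edge slope deg 23.38253908086381
tall [(array([0.593, 0.073, 0.194]), np.float64(0.251))]
```

Call:
{"method": "play_rows", "body": {
  "rows": [
    [0, 0, -5, 0, 0, 0, 0],
    [0, 0, -9, 0, 0, 0, 0],
    [-53.2, -24.8, -9, 0, 0, -0.396, 0],
    [-53.2, -24.8, -9, 0, 0, -0.396, 0],
    [-53.2, -24.8, -9, 0, 0, -0.396, 0],
    [-53.2, -24.8, -9, 0, 0, -0.396, 0],
    [-53.2, -24.8, -9, 0, 0, -0.396, 0],
    [-53.2, -24.8, -9, 0, 0, -0.396, 0],
    [-53.2, -24.8, -9, 0, 0, -0.396, 0],
    [-53.2, -24.8, -9, 0, 0, -0.396, 0],
    [-53.2, -24.8, -9, 0, 0, -0.396, 0],
    [-53.2, -24.8, -9, 0, 0, -0.396, 0],
    [-53.2, -24.8, -9, 0, 0, -0.396, 0],
    [-53.2, -24.8, -9, 0, 0, -0.396, 0],
    [-53.2, -24.8, -9, 0, 0, -0.396, 0],
    [-53.2, -24.8, -9, 0, 0, -0.396, 0],
    [-53.2, -24.8, -9, 0, 0, -0.396, 0]
  ]
}}

```text
time: 1.8
tool_pos: [0.5971, 0.0512, 0.3335]
tool_rot: [3.141, -0.001, -3.141]
contact_force: [-0.8, 0.6, 0.4]
opening: 0.0005
grip_force: 0.0
```

Call:
{"method": "play_rows", "body": {
  "rows": [
    [0, 0, 4, 0, 0, 0, 0],
    [0, -0.2, 6.6, 0, 0, 0, 0],
    [0, -0.5, 8, 0, 0, 0, 0],
    [0, -0.5, 9.4, 0, 0, 0, 0],
    [0, -1.7, 10.8, 0, 0, 0, 0],
    [0, -2.8, 12.2, 0, 0, 0, 0],
    [0, -3.7, 13.7, 0, 0, 0, 0],
    [0, -4.6, 15.3, 0, 0, 0, 0],
    [0, -5.2, 17, 0, 0, 0, 0],
    [0, -5.8, 18.6, 0, 0, 0, 0],
    [0, -6.1, 20, 0, 0, 0, 0],
    [0, -6.4, 21.4, 0, 0, 0, 0],
    [0, -6.5, 22.4, 0, 0, 0, 0],
    [0, -6.5, 23.2, 0, 0, 0, 0],
    [0, -6.5, 23.2, 0, 0, 0, 0]
  ]
}}

```text
time: 3.3
tool_pos: [0.5978, -0.0135, 0.1026]
tool_rot: [-3.141, 0.002, -3.14]
contact_force: [0.1, 0.5, -1.1]
opening: 0.0006
grip_force: 0.0
```

Call:
{"method": "play_rows", "body": {
  "rows": [
    [0, 0, 0.4, 0, 0, 0, 0],
    [0, 0, 0.7, 0, 0, 0, 0],
    [0, 0, 0.9, 0, 0, 0, 0],
    [0, 0, 1.0, 0, 0, 0, 0],
    [0, 0, 1.0, 0, 0, 0, 0]
  ]
}}

```text
time: 3.8
tool_pos: [0.5979, -0.0136, 0.0942]
tool_rot: [-3.141, 0.002, -3.14]
contact_force: [-3.4, -0.8, 12.2]
opening: 0.0003
grip_force: 5.9
```

Run:
```python
from h import *
f,d=optics.read_camera("scene"); cv2.imwrite("pics/s1.png",cv2.resize(f[90:310,140:420,::-1],None,fx=2.6,fy=2.6))
c=cloud("scene",d);x,y,z=np.moveaxis(c,-1,0)
m=(d>0)&(x>.56)&(x<.635)&(y>.04)&(y<.135)&(z>.06); print(len(c[m]),c[m].mean(0),np.polyfit(y[m],z[m],1))
```

```text
1990 [0.59862359 0.06921125 0.22721114] [-4.04353524  0.50706927]
```

View pics/s1.png

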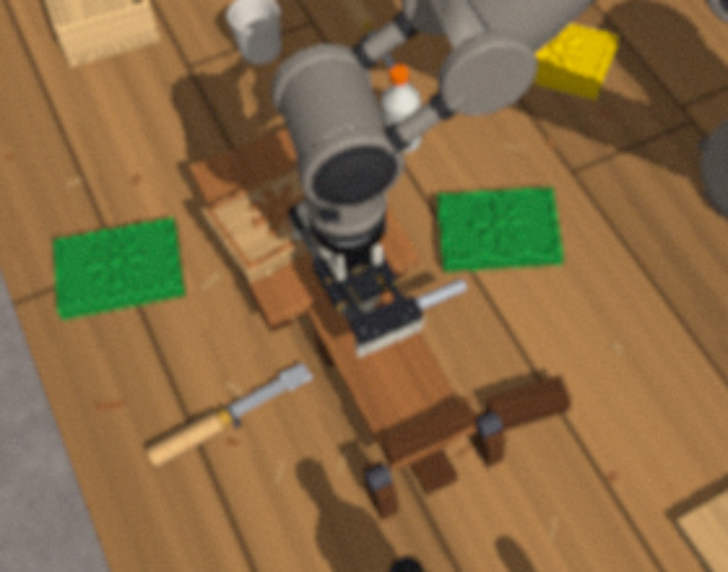

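The view shows the leaf flat under the closed fingers (around (400,330)), and 12 N arrives at fingertip z of 77 mm, so the leaf is on its stop. Next I square the panel and shift it −x from its +x side.

Call:
{"method": "play_rows", "body": {
  "rows": [
    [0, 0, -5, 0, 0, 0, 0.65],
    [0, 0, -9, 0, 0, 0, 0.65],
    [-13.2, -14.9, -9, 0, 0, 0, 0.65],
    [-13.2, -14.9, -9, 0, 0, 0, 0.65],
    [-13.2, -14.9, -9, 0, 0, 0, 0.65],
    [-13.2, -14.9, -9, 0, 0, 0, 0.65],
    [-13.2, -14.9, -9, 0, 0, 0, 0.65],
    [-13.2, -14.9, -5, 0, 0, 0, 0.65],
    [-13.2, -14.9, -0.9, 0, 0, 0, 0.65],
    [-13.2, -14.9, -0.9, 0, 0, 0, 0.65]
  ]
}}

```text
time: 4.85
tool_pos: [0.7257, -0.1605, 0.0938]
tool_rot: [3.137, -0.013, -3.14]
contact_force: [-0.6, 0.4, -1.2]
opening: 0.0595
grip_force: 0.0
```

Run:
```python
from h import *
s=robot.observe(); print(s['tool_pos'],s['tool_rot'],s['opening'],s['contact_force'])
f,d=optics.read_camera("wrist"); cv2.imwrite("pics/w1.png",f[...,::-1])
```

```text
[ 0.7257034  -0.16046751  0.09379026] [ 3.1367965  -0.01268784 -3.13991917] 0.05951328868581421 [-0.57162976  0.37304007 -1.19263734]
```

View pics/w1.png

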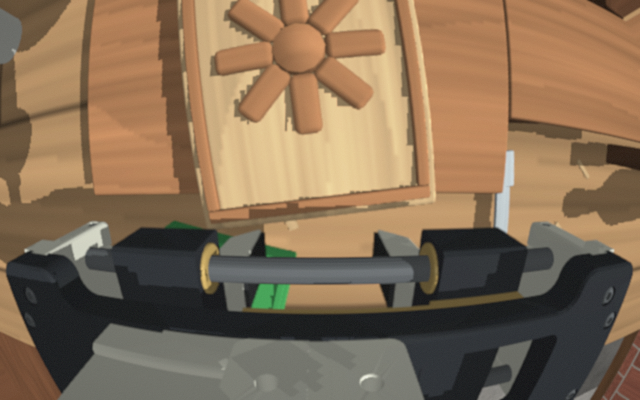

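The wrist view shows the panel's near edge (from (210,220) to (430,200)) skewed and free, with both finger tips short of it. I let the arm settle at the correct height.

Call:
{"method": "play_rows", "body": {
  "rows": [
    [0, 0, -0.2, 0, 0, 0, 0.65],
    [0, 0, -0.2, 0, 0, 0, 0.65],
    [0, 0, -0.2, 0, 0, 0, 0.65]
  ]
}}

```text
time: 5.2
tool_pos: [0.7308, -0.1635, 0.1058]
tool_rot: [-3.14, 0.004, -3.141]
contact_force: [0.6, 0.4, 0.1]
opening: 0.0598
grip_force: 0.0
```

Call:
{"method": "play_rows", "body": {
  "rows": [
    [0.5, 0, 0.3, 0, 0, 0, 0.65],
    [0.9, 0, 0.3, 0, 0, 0, 0.65],
    [1.3, 0, 0.3, 0, 0, 0, 0.65],
    [1.7, 0, 0.3, 0, 0, 0, 0.65],
    [2.1, 0, 0.3, 0, 0, 0, 0.65],
    [2.5, 0, 0.3, 0, 0, 0, 0.65],
    [2.9, 0, 0.3, 0, 0, 0, 0.65],
    [3.3, 0, 0.3, 0, 0, 0, 0.65],
    [3.7, 0, 0.3, 0, 0, 0, 0.65],
    [4.1, 0, 0.3, 0, 0, 0, 0.65],
    [4.4, 0, 0.3, 0, 0, 0, 0.65],
    [4.6, 0, 0.3, 0, 0, 0, 0.65],
    [4.6, 0, 0.3, 0, 0, 0, 0.65]
  ]
}}

```text
time: 6.5
tool_pos: [0.6833, -0.1634, 0.0997]
tool_rot: [3.141, -0.001, -3.141]
contact_force: [-0.8, 0.1, 0.1]
opening: 0.0596
grip_force: 0.0
```

```bash
cat >> h.py <<'E'
def panel(name,lo=.095,hi=.125):
    """panel's outline at its top, from depth: centre, size, angle"""
    p,d=optics.read_camera(name); c=cloud(name,d); x,y,z=np.moveaxis(c,-1,0)
    m=((d>0)&(x>.48)&(x<.72)&(y>-.3)&(y<.25)&(z>lo)&(z<hi)&(p[...,1]>95)&(p[...,0]>p[...,1])).astype(np.uint8)
    k,l,s,ce=cv2.connectedComponentsWithStats(m)
    i=1+np.argmax(s[1:,4]); print(name,s[i],cv2.minAreaRect(c[l==i][:,:2].astype(np.float32)),np.median(z[l==i]))
    return p,d
E
python3 - <<'E'
from h import *
print(robot.observe()['tool_pos'])
panel("top"); panel("scene")
p,d=optics.read_camera("wrist"); cv2.imwrite("pics/w2.png",p[...,::-1])
E
```

```text
[ 0.68332798 -0.16339566  0.09974802]
top [349 159  27  13 162] ((0.6475400328636169, -0.16305886209011078), (0.0962754637002945, 0.036804452538490295), 72.05033111572266) 0.10230298538261318
scene [ 239  149   49   45 1077] ((0.5951104164123535, -0.15754421055316925), (0.11445420235395432, 0.1496322751045227), 88.99937438964844) 0.1030459302205633
```

View pics/w2.png

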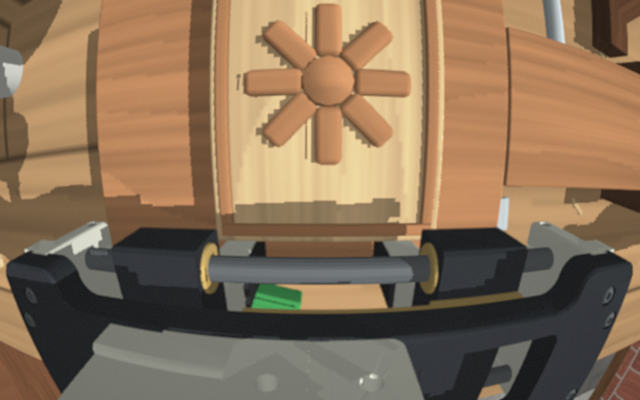

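The wrist view shows the panel's near edge level at row 230, square to the fingers; the measured centre x is ≈0.595–0.597 with an angle of about 0. Now I go behind it (−y side) with the gripper turned 90°.

Call:
{"method": "play_rows", "body": {
  "rows": [
    [-1, 0, 0, 0, 0, 0, 0.65],
    [-2, 0, -2, 0, 0, 0, 0.65],
    [-2, 0, -7, 0, 0, 0, 0.65],
    [0, -3, -8, 0, 0, 0.15, 0.65],
    [3, -6, -8, 0, 0, 0.3, 0.65],
    [6, -9.7, -8, 0, 0, 0.45, 0.65],
    [8.6, -9.7, -8, 0, 0, 0.6, 0.65],
    [8.6, -9.7, -8, 0, 0, 0.75, 0.65],
    [8.6, -9.7, -8, 0, 0, 0.9, 0.65],
    [8.6, -9.7, -8, 0, 0, 1.05, 0.65],
    [8.6, -9.7, -8, 0, 0, 1.2, 0.65],
    [8.6, -9.7, -8, 0, 0, 1.35, 0.65],
    [8.6, -9.7, -8, 0, 0, 1.5, 0.65],
    [8.6, -9.7, -8, 0, 0, 1.571, 0.65],
    [8.6, -9.7, -4, 0, 0, 1.571, 0.65],
    [8.6, -9.7, -1, 0, 0, 1.571, 0.65],
    [8.6, -9.7, 0, 0, 0, 1.571, 0.65],
    [8.6, -9.7, 0, 0, 0, 1.571, 0.65],
    [8.6, -9.7, 0, 0, 0, 1.571, 0.65]
  ]
}}

```text
time: 8.55
tool_pos: [0.5982, -0.2607, 0.1005]
tool_rot: [3.141, 0.0, 1.571]
contact_force: [-0.2, -0.5, 0.4]
opening: 0.0597
grip_force: 0.0
```

Run:
```python
from h import *
s=robot.observe(); print(s['tool_pos'],s['tool_rot'],s['contact_force'],s['qpos'])
panel("top"); panel("scene")
```

```text
[ 0.59817369 -0.260734    0.10047889] [3.14062283e+00 4.84169141e-04 1.57079712e+00] [-0.19342082 -0.53103416  0.3538576 ] [-5.28437791e-01  7.01685323e-01  1.32212888e+00  7.88328455e-05
  1.11669681e+00 -5.28473365e-01]
top [347 156  31  42 850] ((0.5966713428497314, -0.15980283915996552), (0.15033170580863953, 0.11035489290952682), 1.3877052068710327) 0.10335817950776383
scene [ 229  149   59   44 1401] ((0.5960026979446411, -0.15788528323173523), (0.15178799629211426, 0.11336620897054672), 0.5582523941993713) 0.10269862335872015
```

Call:
{"method": "play_rows", "body": {
  "rows": [
    [1, 0, 0, 0, 0, 0, 0.65],
    [2, 0, 0, 0, 0, 0, 0.65],
    [3, 0, 0, 0, 0, 0, 0.65],
    [4, 0, 0, 0, 0, 0, 0.65],
    [5, 0, 0, 0, 0, 0, 0.65],
    [6, 0, 0, 0, 0, 0, 0.65],
    [7, 0, 0, 0, 0, 0, 0.65],
    [8, 0, 0, 0, 0, 0, 0.65],
    [9, 0, 0, 0, 0, 0, 0.65],
    [10, 0, 0, 0, 0, 0, 0.65],
    [11, 0, 0, 0, 0, 0, 0.65],
    [12, 0, 0, 0, 0, 0, 0.65],
    [13, 0, 0, 0, 0, 0, 0.65],
    [14, 0, 0, 0, 0, 0, 0.65],
    [15, 0, 0, 0, 0, 0, 0.65],
    [16, 0, 0, 0, 0, 0, 0.65],
    [17, 0, 0, 0, 0, 0, 0.65],
    [18, 0, 0, 0, 0, 0, 0.65],
    [19, 0, 0, 0, 0, 0, 0.65]
  ]
}}

```text
time: 10.55
tool_pos: [0.5975, -0.0695, 0.0994]
tool_rot: [-3.141, -0.0, 1.571]
contact_force: [-0.3, -1.4, -0.7]
opening: 0.0597
grip_force: 0.5
```

Run:
```python
from h import *
s=robot.observe(); print(s['tool_pos'],s['tool_rot'],s['contact_force'])
panel("scene",.09)
p,d=optics.read_camera("wrist"); cv2.imwrite("pics/w3.png",p[...,::-1])
```

```text
[ 0.5974883  -0.06946021  0.09941332] [-3.14094500e+00 -4.03990857e-04  1.57088067e+00] [-0.30786531 -1.40737858 -0.68626328]
scene [ 249  185   63   51 1779] ((0.5959863066673279, -0.00450892373919487), (0.11694983392953873, 0.1505754441022873), 89.92294311523438) 0.10150517427468375
```

View pics/w3.png

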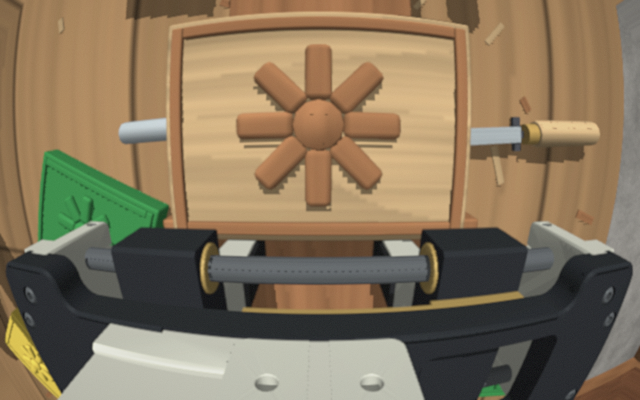

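The wrist view shows the panel square against both fingers (near edge at row 235), straddling the slit onto the leaf. I continue to the ledge and slow down near contact.

Call:
{"method": "play_rows", "body": {
  "rows": [
    [1, 0, 0, 0, 0, 0, 0.65],
    [2, 0, 0, 0, 0, 0, 0.65],
    [3, 0, 0, 0, 0, 0, 0.65],
    [4, 0, 0, 0, 0, 0, 0.65],
    [5, 0, 0, 0, 0, 0, 0.65],
    [6, 0, 0, 0, 0, 0, 0.65],
    [7, 0, 0, 0, 0, 0, 0.65],
    [8, 0, 0, 0, 0, 0, 0.65],
    [8.6, 0, 0, 0, 0, 0, 0.65],
    [9, 0, 0, 0, 0, 0, 0.65],
    [9.3, 0, 0, 0, 0, 0, 0.65],
    [9.6, 0, 0, 0, 0, 0, 0.65],
    [9.8, 0, 0, 0, 0, 0, 0.65],
    [10.0, 0, 0, 0, 0, 0, 0.65],
    [10.0, 0, 0, 0, 0, 0, 0.65]
  ]
}}

```text
time: 12.15
tool_pos: [0.5979, 0.0293, 0.0997]
tool_rot: [3.141, 0.0, 1.571]
contact_force: [0.6, -2.0, 0.2]
opening: 0.0595
grip_force: 1.0
```

Call:
{"method": "play_rows", "body": {
  "rows": [
    [0.1, 0, 0, 0, 0, 0, 0.65],
    [0.2, 0, 0, 0, 0, 0, 0.65],
    [0.3, 0, 0, 0, 0, 0, 0.65],
    [0.3, 0, 0, 0, 0, 0, 0.65]
  ]
}}

```text
time: 12.55
tool_pos: [0.5981, 0.0296, 0.0999]
tool_rot: [3.141, 0.004, 1.572]
contact_force: [0.0, -12.3, -0.3]
opening: 0.0598
grip_force: 6.5
```

Call:
{"method": "play_rows", "body": {
  "rows": [
    [-1, 0, 0, 0, 0, 0, 0.65],
    [-3, 0, -1, 0, 0, 0, 0.65],
    [-5, 0, -5, 0, 0, 0, 0.65],
    [-9, 0, -9, 0, 0, 0, 0.65],
    [-13, 0, -11, 0, 0, 0, 0.65],
    [-13, 0, -11, 0, 0, 0, 0.65],
    [-13, 0, -11, 0, 0, 0, 0.65]
  ]
}}

```text
time: 13.25
tool_pos: [0.5976, -0.0981, 0.21]
tool_rot: [3.141, -0.001, 1.568]
contact_force: [0.5, 0.1, -0.7]
opening: 0.0596
grip_force: 0.0
```

Run:
```python
from h import *
s=robot.observe(); print(s['tool_pos'],s['contact_force'])
panel("scene",.09); 
p,d=panel("top",.09)
cv2.imwrite("pics/t4.png",cv2.resize(p[130:230,250:380,::-1],None,fx=6,fy=6,interpolation=2))
p,d=optics.read_camera("wrist"); cv2.imwrite("pics/w4.png",p[...,::-1])
```

```text
[ 0.59761265 -0.09814161  0.2099782 ] [ 0.5411565   0.10095445 -0.72259183]
scene [ 263  211   65   53 1809] ((0.5963538885116577, 0.0992436632514), (0.1181444525718689, 0.15118259191513062), 89.55766296386719) 0.10013923193330232
top [ 277  157   31   42 1111] ((0.5972908139228821, 0.09701018035411835), (0.10987971723079681, 0.15119442343711853), 89.21949005126953) 0.10004520966080332
```

View pics/w4.png

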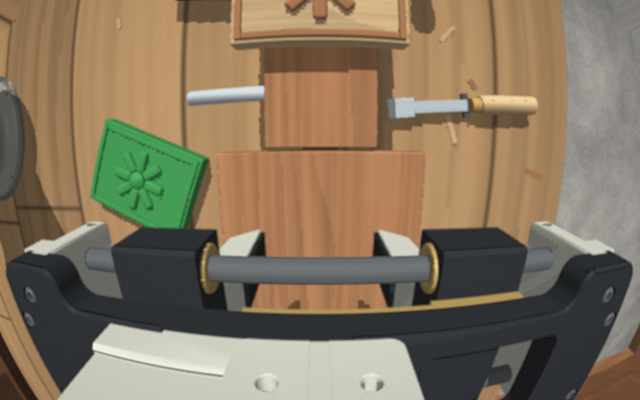

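The wrist view shows the panel edge (232–408, row 42) overhanging the leaf (263–377) equally on both sides. The top and scene cameras put its centre at (0.597, 0.097), as wanted. I now locate the rod, at (187,98)–(265,93).

Run:
```python
from h import *
c=optics.camera_model("wrist"); s=robot.observe(); T=np.eye(4); T[:3,:3]=Ro.from_euler('xyz',s['tool_rot']).as_matrix(); T[:3,3]=s['tool_pos']; M=T@c['tool_from_camera']
def wp(u,v,z):
    a,b=u-c['cx'],v-c['cy']; r=np.hypot(a,b); t=r/c['fx']
    d=M[:3,:3]@[np.sin(t)*a/r,-np.sin(t)*b/r,-np.cos(t)]; return M[:3,3]+d*(z-M[2,3])/d[2]
print('rod end',wp(187,98,.070),'rod base',wp(265,93,.070),'leaf edge',wp(264,149,.077),wp(381,149,.077),'panel near',wp(232,45,.1),wp(408,45,.1))
```

```text
rod end [4.72454866e-01 7.82335286e-05 7.00000000e-02] rod base [ 5.48825197e-01 -4.01753198e-04  7.00000000e-02] leaf edge [ 0.54850392 -0.05105573  0.077     ] [ 0.65249567 -0.05085971  0.077     ] panel near [0.52603527 0.03908907 0.1       ] [0.67030892 0.03923853 0.1       ]
```

Call:
{"method": "play_rows", "body": {
  "rows": [
    [2, -3, 0, 0, 0, -0.15, 0.5],
    [4, -6, 0, 0, 0, -0.3, 0.5],
    [6, -9, 0, 0, 0, -0.45, 0.5],
    [8, -11, 0, 0, 0, -0.6, 0.5],
    [9.9, -11, 0, 0, 0, -0.75, 0.5],
    [9.9, -11, 0, 0, 0, -0.9, 0.5],
    [9.9, -11, 0, 0, 0, -1.05, 0.5],
    [9.9, -11, 0, 0, 0, -1.2, 0.5],
    [9.9, -11, 0, 0, 0, -1.35, 0.5],
    [9.9, -11, 0, 0, 0, -1.5, 0.5],
    [9.9, -11, 0, 0, 0, -1.571, 0.5],
    [9.9, -11, 2, 0, 0, -1.571, 0.5],
    [9.9, -11, 5, 0, 0, -1.571, 0.5],
    [9.9, -11, 7, 0, 0, -1.571, 0.5],
    [9.9, -11, 8, 0, 0, -1.571, 0.5],
    [9.9, -11, 8, 0, 0, -1.571, 0.5],
    [9.9, -11, 8, 0, 0, -1.571, 0.5]
  ]
}}

```text
time: 15.1
tool_pos: [0.488, 0.0019, 0.1301]
tool_rot: [3.141, 0.0, -3.141]
contact_force: [-0.6, 0.7, 0.1]
opening: 0.046
grip_force: 0.0
```

Run:
```python
from h import *
s=robot.observe(); print(s['tool_pos'],s['tool_rot'])
p,d=optics.read_camera("wrist"); cv2.imwrite("pics/w5.png",p[...,::-1])
```

```text
[0.48800129 0.00194893 0.13009806] [ 3.14145659e+00  3.68040696e-04 -3.14064647e+00]
```

View pics/w5.png

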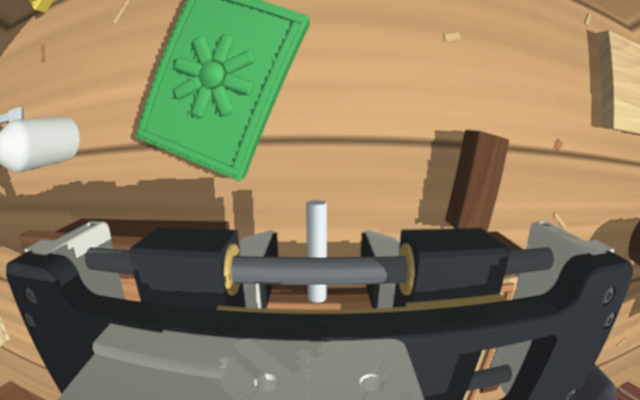

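The wrist view shows the rod upright at (317,250), centred between the open fingers, and the offcut at (480,180) clear of them. I descend and grip.

Call:
{"method": "play_rows", "body": {
  "rows": [
    [0, 0, 2.5, 0, 0, 0, 0.5],
    [0, 0, 4.5, 0, 0, 0, 0.5],
    [0, 0, 6, 0, 0, 0, 0.5],
    [0, 0, 6.4, 0, 0, 0, 0.5],
    [0, 0, 6.4, 0, 0, 0, 0.5],
    [0, 0, 6.4, 0, 0, 0, 0.3],
    [0, 0, 6.4, 0, 0, 0, 0],
    [0, 0, 6.4, 0, 0, 0, 0],
    [0, 0, 6.4, 0, 0, 0, 0],
    [0, 0, 6.4, 0, 0, 0, 0],
    [0, 0, 6.4, 0, 0, 0, 0]
  ],
  "squeeze": 50
}}

```text
time: 16.25
tool_pos: [0.4879, 0.0002, 0.0661]
tool_rot: [-3.14, 0.001, -3.141]
contact_force: [-0.9, -8.4, 1.1]
opening: 0.0125
grip_force: 50.0
```

Call:
{"method": "play_rows", "body": {
  "rows": [
    [0, -0.17, -0.44, 0, 0, 0, 0],
    [0, -0.17, -0.89, 0, 0, 0, 0],
    [0, -0.17, -1.34, 0, 0, 0, 0],
    [0, -0.15, -1.78, 0, 0, 0, 0],
    [0, -0.12, -2.23, 0, 0, 0, 0],
    [0, -0.08, -2.67, 0, 0, 0, 0],
    [0, -0.03, -3.11, 0, 0, 0, 0],
    [0, 0.03, -3.55, 0, 0, 0, 0],
    [0, 0.11, -3.99, 0, 0, 0, 0],
    [0, 0.2, -4.43, 0, 0, 0, 0],
    [0, 0.29, -4.86, 0, 0, 0, 0],
    [0, 0.4, -5.3, 0, 0, 0, 0],
    [0, 0.52, -5.73, 0, 0, 0, 0],
    [0, 0.66, -6.15, 0, 0, 0, 0],
    [0, 0.8, -6.57, 0, 0, 0, 0],
    [0, 0.95, -6.99, 0, 0, 0, 0],
    [0, 1.12, -7.41, 0, 0, 0, 0],
    [0, 1.29, -7.82, 0, 0, 0, 0],
    [0, 1.48, -8.22, 0, 0, 0, 0],
    [0, 1.68, -8.62, 0, 0, 0, 0]
  ]
}}

```text
time: 18.25
tool_pos: [0.4878, 0.0164, 0.1512]
tool_rot: [-3.138, -0.001, -3.141]
contact_force: [3.9, -10.1, -11.3]
opening: 0.0126
grip_force: 50.0
```

Call:
{"method": "play_rows", "body": {
  "rows": [
    [0, 0, 0, 0, 0, 0, 0],
    [0, 0, 0, 0, 0, 0, 0],
    [0, 0, 0, 0, 0, 0, 0]
  ]
}}

```text
time: 18.55
tool_pos: [0.4878, 0.0166, 0.1517]
tool_rot: [-3.139, 0.0, -3.141]
contact_force: [1.6, -8.3, -5.9]
opening: 0.0126
grip_force: 50.0
```

```bash
cat >> h.py <<'E'
def tilt():
    for n in("scene","top"):
        p,d=optics.read_camera(n); c=cloud(n,d); x,y,z=np.moveaxis(c,-1,0)
        for nm,y0,y1,x0,x1,zl in(("leaf",-.04,.04,.56,.635,0.1),("panel",.045,.135,.54,.655,0.1)):
            m=(d>0)&(x>x0)&(x<x1)&(y>y0)&(y<y1)&(z>zl)&(z<.24)
            P=c[m]
            if len(P)<50: print(n,nm,'few'); continue
            for _ in range(4):
                A=np.c_[P[:,:2],np.ones(len(P))]; q=np.linalg.lstsq(A,P[:,2],rcond=None)[0]; r=abs(P[:,2]-A@q); P=P[r<max(.003,1.5*np.median(r))]
            print(n,nm,len(P),'deg',np.degrees(np.arctan(-q[1])).round(2),'z.077 at y',((.077-q[2]-q[0]*.597)/q[1]).round(4),'res',r.std().round(4))
E
python3 - <<'E'
from h import *
s=robot.observe(); print(s['tool_pos'],s['contact_force'],s['opening']); tilt()
E
```

```text
[0.48783316 0.01661959 0.15172406] [ 1.62919544 -8.26671471 -5.86547548] 0.012600082889483518
scene leaf 507 deg 28.09 z.077 at y 0.1738 res 0.0008
scene panel 615 deg 24.05 z.077 at y 0.2448 res 0.0008
top leaf 179 deg 29.13 z.077 at y 0.1653 res 0.0008
top panel 201 deg 18.22 z.077 at y 0.2942 res 0.001
```

Call:
{"method": "play_rows", "body": {
  "rows": [
    [0, -0.15, 0, 0, 0, 0, 0],
    [0, -0.15, 0, 0, 0, 0, 0],
    [0, -0.15, 0, 0, 0, 0, 0.4],
    [0, -0.15, 0, 0, 0, 0, 0.4],
    [0, -0.15, 0, 0, 0, 0, 0.4],
    [0, -0.15, 0, 0, 0, 0, 0.4],
    [0, -0.15, -1, 0, 0, 0, 0.4],
    [0, -0.15, -3, 0, 0, 0, 0.4],
    [0, -0.15, -7, 0, 0, 0, 0.4],
    [0, -0.15, -11, 0, 0, 0, 0.4],
    [0, -5, -13, 0, 0, 0, 0.4],
    [0, -10, -13, 0, 0, 0, 0.4],
    [0, -15, -13, 0, 0, 0, 0.4],
    [0, -20, -13, 0, 0, 0, 0.4],
    [0, -20, -13, 0, 0, 0, 0.4],
    [0, -20, -13, 0, 0, 0, 0.4]
  ]
}}

```text
time: 20.25
tool_pos: [0.4874, -0.1826, 0.2822]
tool_rot: [3.141, 0.0, 3.139]
contact_force: [0.3, 0.5, -0.4]
opening: 0.037
grip_force: 0.0
```

Run:
```python
from h import *
s=robot.observe(); print(s['tool_pos'],s['contact_force'],s['opening']); tilt()
p,d=optics.read_camera("scene"); a=cv2.resize(p[160:300,220:370,::-1],None,fx=3,fy=3,interpolation=2); q,_=optics.read_camera("top")
b=cv2.resize(q[135:225,245:365,::-1],(450,420),interpolation=2)[:,:340]; cv2.imwrite("pics/f6.png",np.hstack([a,b]))
c=cloud("scene",d); x,y,z=np.moveaxis(c,-1,0); m=(d>0)&(abs(x-.575)<.006)&(y>-.06)&(y<.2)
P=c[m]; P=P[P[:,1].argsort()][::8]; print(np.round(P[:,1:]*1000).astype(int).tolist())
```

```text
[ 0.48743697 -0.18255752  0.28223195] [ 0.25768998  0.46616226 -0.42354685] 0.03695027595479979
scene leaf 522 deg 27.98 z.077 at y 0.1747 res 0.0008
scene panel 584 deg 23.16 z.077 at y 0.2512 res 0.0008
top leaf 184 deg 26.17 z.077 at y 0.1875 res 0.0009
top panel 246 deg 17.47 z.077 at y 0.3023 res 0.001
[[-22, 176], [-20, 175], [-12, 179], [-9, 172], [-5, 168], [1, 171], [5, 169], [9, 167], [14, 163], [19, 160], [23, 150], [28, 154], [33, 151], [38, 147], [41, 149], [46, 147], [51, 141], [54, 143], [69, 155], [75, 152], [77, 151], [82, 153], [86, 142], [92, 148], [96, 144], [101, 150], [106, 143], [111, 137], [117, 137], [120, 135], [123, 132], [128, 130], [135, 124], [139, 117], [141, 117], [143, 113], [147, 113], [150, -2], [153, 114], [158, 113], [160, 111], [162, 15], [166, 106], [169, 17], [171, 105], [174, 103], [177, 101], [180, 101], [183, 16], [189, 1], [194, 2]]
```

View pics/f6.png

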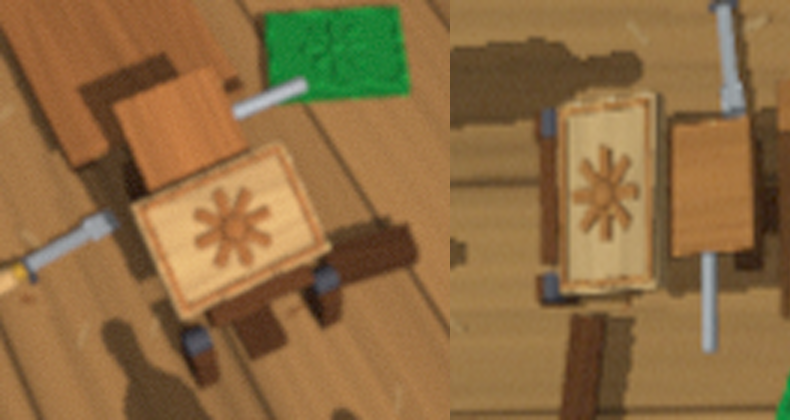

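The picture shows the leaf raised, with the panel centred on it and flush against the ledge, and nothing else moved. The depth-based angle is noisy (about 28°, where the arm's own motion gives 29.7°), so I take one closer wrist look.

Call:
{"method": "play_rows", "body": {
  "rows": [
    [-3, 1, 0, 0, 0, 0.15, 0.4],
    [-6, 2, 0, 0, 0, 0.3, 0.4],
    [-9, 3, 0, 0, 0, 0.45, 0.4],
    [-11, 4, 0, 0, 0, 0.6, 0.4],
    [-11, 4, 0, 0, 0, 0.75, 0.4],
    [-11, 4, 0, 0, 0, 0.9, 0.4],
    [-11, 4, 0, 0, 0, 1.05, 0.4],
    [-11, 4, 0, 0, 0, 1.2, 0.4],
    [-11, 4, 0, 0, 0, 1.35, 0.4],
    [-11, 4, 0, 0, 0, 1.5, 0.4],
    [-11, 4, 0, 0, 0, 1.571, 0.4],
    [-11, 4, 0, 0, 0, 1.571, 0.4],
    [-11, 4, 0, 0, 0, 1.571, 0.4]
  ]
}}

```text
time: 21.75
tool_pos: [0.5978, -0.1405, 0.2821]
tool_rot: [3.141, -0.0, 1.575]
contact_force: [0.4, -0.0, -1.3]
opening: 0.0369
grip_force: 0.0
```

Run:
```python
from h import *
c=optics.camera_model("wrist"); s=robot.observe(); p,d=optics.read_camera("wrist"); cv2.imwrite("pics/w7.png",p[...,::-1])
T=np.eye(4); T[:3,:3]=Ro.from_euler('xyz',s['tool_rot']).as_matrix(); T[:3,3]=s['tool_pos']; M=T@c['tool_from_camera']
v,u=np.mgrid[:400,:640]; a,b=u-c['cx'],v-c['cy']; r=np.hypot(a,b)+1e-9; t=r/c['fx']; k=np.tan(t)/r
C=np.stack([k*a,-k*b,-np.ones_like(r)],-1)*d[...,None]; W=C@M[:3,:3].T+M[:3,3]; x,y,z=np.moveaxis(W,-1,0)
def fit(nm,x0,x1,y0,y1,z0,z1):
    P=W[(d>0)&(t<1.3)&(x>x0)&(x<x1)&(y>y0)&(y<y1)&(z>z0)&(z<z1)]
    if len(P)<50: return print(nm,len(P))
    for _ in range(5):
        m=P.mean(0); n=np.linalg.svd(P-m,full_matrices=False)[2][2]; n*=np.sign(n[2]); e=abs((P-m)@n); P=P[e<max(.0015,2*np.median(e))]
    print(nm,len(P),'deg',np.degrees(np.arctan2(n[1],n[2])).round(2),'xtilt',np.degrees(np.arctan2(n[0],n[2])).round(2),'m',m.round(4),'res',e.std().round(4),'z077 at y',(m[1]-(0.077-m[2])*n[2]/n[1] if abs(n[1])>.1 else 0))
fit('shelf',.52,.68,-.25,-.06,.06,.1)
fit('leaf',.56,.635,-.01,.045,.1,.24)
fit('panel',.54,.655,.075,.16,.09,.24)
```

```text
shelf 17610 deg -0.07 xtilt -0.02 m [ 0.5998 -0.1354  0.08  ] res 0.0004 z077 at y 0
leaf 4045 deg 28.56 xtilt -0.1 m [0.5976 0.0151 0.1616] res 0.0003 z077 at y 0.1704580078494599
panel 0
```

Call:
{"method": "play_rows", "body": {
  "rows": [
    [0, -3, 0, 0, 0, -0.15, 0.5],
    [0, -6, 0, 0, 0, -0.3, 0.5],
    [0, -9, 0, 0, 0, -0.45, 0.5],
    [3, -11, 0, 0, 0, -0.6, 0.5],
    [6, -11, 0, 0, 0, -0.75, 0.5],
    [9, -11, 0, 0, 0, -0.9, 0.5],
    [12, -11, 0, 0, 0, -1.05, 0.5],
    [15.7, -11, 0, 0, 0, -1.2, 0.5],
    [15.7, -11, 0, 0, 0, -1.35, 0.5],
    [15.7, -11, 0, 0, 0, -1.5, 0.5],
    [15.7, -11, 0, 0, 0, -1.567, 0.5],
    [15.7, -11, 3, 0, 0, -1.567, 0.5],
    [15.7, -11, 5, 0, 0, -1.567, 0.5],
    [15.7, -11, 6, 0, 0, -1.567, 0.5],
    [15.7, -11, 6, 0, 0, -1.567, 0.5],
    [15.7, -11, 6, 0, 0, -1.567, 0.5]
  ]
}}

```text
time: 23.4
tool_pos: [0.4882, 0.0154, 0.2227]
tool_rot: [-3.142, 0.001, 3.138]
contact_force: [0.7, -0.5, -0.0]
opening: 0.0459
grip_force: 0.0
```

Call:
{"method": "play_rows", "body": {
  "rows": [
    [0, 0.16, 3, 0, 0, 0, 0.5],
    [0, 0.16, 5.5, 0, 0, 0, 0.5],
    [0, 0.16, 7, 0, 0, 0, 0.5],
    [0, 0.16, 7.4, 0, 0, 0, 0.5],
    [0, 0.16, 7.4, 0, 0, 0, 0.5],
    [0, 0.16, 7.4, 0, 0, 0, 0.3],
    [0, 0.16, 7.4, 0, 0, 0, 0],
    [0, 0.16, 7.4, 0, 0, 0, 0],
    [0, 0.16, 7.4, 0, 0, 0, 0],
    [0, 0.16, 7.4, 0, 0, 0, 0],
    [0, 0.16, 7.4, 0, 0, 0, 0]
  ],
  "squeeze": 50
}}

```text
time: 24.5
tool_pos: [0.4879, 0.0165, 0.1482]
tool_rot: [-3.141, 0.001, 3.138]
contact_force: [-1.0, -3.4, 2.1]
opening: 0.0124
grip_force: 50.0
```

Call:
{"method": "play_rows", "body": {
  "rows": [
    [0, 0.05, -0.15, 0, 0, 0, 0],
    [0, 0.1, -0.3, 0, 0, 0, 0],
    [0, 0.15, -0.45, 0, 0, 0, 0],
    [0, 0.19, -0.6, 0, 0, 0, 0],
    [0, 0.19, -0.6, 0, 0, 0, 0],
    [0, 0.19, -0.6, 0, 0, 0, 0]
  ]
}}

```text
time: 25.1
tool_pos: [0.4878, 0.0187, 0.1527]
tool_rot: [-3.142, -0.001, 3.138]
contact_force: [5.2, -2.3, -12.1]
opening: 0.0126
grip_force: 50.0
```

Run:
```python
from h import *
tilt(); tilt()
```

```text
scene leaf 502 deg 30.1 z.077 at y 0.1708 res 0.0008
scene panel 527 deg 22.9 z.077 at y 0.2599 res 0.0008
top leaf 170 deg 28.08 z.077 at y 0.1843 res 0.0009
top panel 184 deg 17.47 z.077 at y 0.3103 res 0.0012
scene leaf 520 deg 29.83 z.077 at y 0.173 res 0.0008
scene panel 535 deg 24.23 z.077 at y 0.2507 res 0.0009
top leaf 166 deg 25.89 z.077 at y 0.2021 res 0.0008
top panel 185 deg 18.45 z.077 at y 0.2989 res 0.0012
```

Call:
{"method": "play_rows", "body": {
  "rows": [
    [0, 0, 0, 0, 0, 0, 0.4],
    [0, 0, 0, 0, 0, 0, 0.4],
    [0, 0, 0, 0, 0, 0, 0.4],
    [0, 0, -1, 0, 0, 0, 0.4],
    [0, 0, -3, 0, 0, 0, 0.4],
    [0, 0, -7, 0, 0, 0, 0.4],
    [0, -1, -11, 0, 0, 0, 0.4],
    [0, -5, -13, 0, 0, 0.15, 0.4],
    [0, -10, -13, 0, 0, 0.3, 0.4],
    [0, -15, -13, 0, 0, 0.45, 0.4],
    [-4, -16, -13, 0, 0, 0.6, 0.4],
    [-8, -16, -13, 0, 0, 0.75, 0.4],
    [-11, -16, -13, 0, 0, 0.9, 0.4],
    [-11, -16, -13, 0, 0, 1.05, 0.4],
    [-11, -16, -13, 0, 0, 1.2, 0.4],
    [-11, -16, -13, 0, 0, 1.35, 0.4],
    [-11, -16, -13, 0, 0, 1.5, 0.4],
    [-11, -16, -13, 0, 0, 1.567, 0.4],
    [-11, -16, -13, 0, 0, 1.567, 0.4],
    [-11, -16, -13, 0, 0, 1.567, 0.4]
  ]
}}

```text
time: 27.3
tool_pos: [0.5971, -0.1415, 0.2846]
tool_rot: [3.141, 0.0, 1.573]
contact_force: [-0.8, 0.5, 0.3]
opening: 0.0365
grip_force: 0.0
```

Run:
```python
from h import *
c=optics.camera_model("wrist"); s=robot.observe(); p,d=optics.read_camera("wrist"); cv2.imwrite("pics/w8.png",p[...,::-1]); print(s['tool_pos'],s['contact_force'])
T=np.eye(4); T[:3,:3]=Ro.from_euler('xyz',s['tool_rot']).as_matrix(); T[:3,3]=s['tool_pos']; M=T@c['tool_from_camera']
v,u=np.mgrid[:400,:640]; a,b=u-c['cx'],v-c['cy']; r=np.hypot(a,b)+1e-9; t=r/c['fx']; k=np.tan(t)/r
C=np.stack([k*a,-k*b,-np.ones_like(r)],-1)*d[...,None]; W=C@M[:3,:3].T+M[:3,3]; x,y,z=np.moveaxis(W,-1,0)
def fit(nm,x0,x1,y0,y1,z0,z1):
    P=W[(d>0)&(t<1.3)&(x>x0)&(x<x1)&(y>y0)&(y<y1)&(z>z0)&(z<z1)]
    if len(P)<50: return print(nm,len(P))
    for _ in range(5):
        m=P.mean(0); n=np.linalg.svd(P-m,full_matrices=False)[2][2]; n*=np.sign(n[2]); e=abs((P-m)@n); P=P[e<max(.0015,2*np.median(e))]
    print(nm,len(P),'deg',np.degrees(np.arctan2(n[1],n[2])).round(2),'m',m.round(4),'res',e.std().round(4))
fit('shelf',.52,.68,-.25,-.06,.06,.1); fit('leaf',.56,.635,-.01,.045,.1,.24)
q,_=optics.read_camera("scene"); g,_=optics.read_camera("top")
cv2.imwrite("pics/f9.png",np.hstack([cv2.resize(q[160:300,220:370,::-1],None,fx=3,fy=3,interpolation=2),cv2.resize(g[135:225,245:365,::-1],(450,420),interpolation=2)[:,:340]]))
```

```text
[ 0.59710274 -0.14149286  0.2846093 ] [-0.81423463  0.52492273  0.29867243]
shelf 17623 deg -0.06 m [ 0.6    -0.1363  0.08  ] res 0.0004
leaf 3906 deg 30.24 m [0.5975 0.0138 0.168 ] res 0.0003
```

View pics/f9.png

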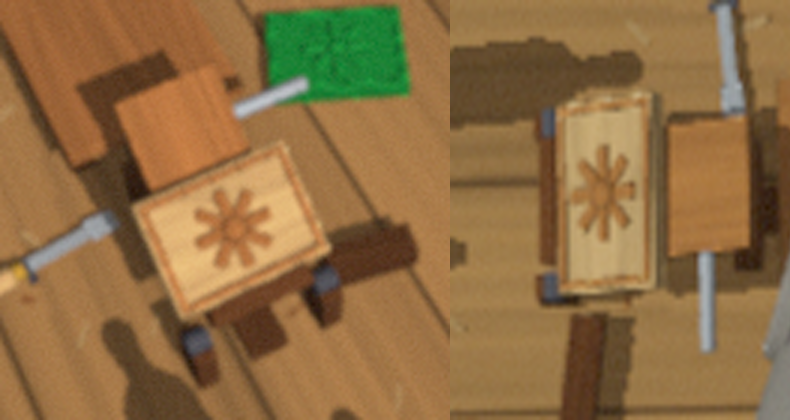

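The picture shows the leaf at 30.2°, with the panel centred and flush against the ledge and the arm clear. I am handing it in.

```bash
python3 -c "
from cell import robot
print(robot.hand_in())"
```

```text
the job is handed in; nothing more can be done
None
```

The job is handed in: the leaf stands at about 30.2° with the panel centred and square against the ledge, the arm clear of it, and the other things as far as seen where they were, at about 27 s of the 72 s allowed.

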